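# Unload the ear-mould drying box

## Robot

A 6-joint arm with a two-finger parallel gripper is mounted at the origin on the work surface. World frame = base frame: x ahead of the robot, y to its left, z up, the work surface at z = 0. Lengths are in m, angles in rad, forces in N, time in s.
With the tool pointing down it reaches from about 0.35 to 0.85 m from the base axis. Payload 8.1 kg.
Tool frame: the origin (TCP) lies at the very end of the fingers, on their centre line; the grasp point (between the pads) lies 19 mm behind it; z points along the fingers, y is the line along which they close (so a half turn about z gives the same grasp; the last joint's range is limited). The gripper opens to 93 mm and grips with 3 to 60 N. Pads are 15 mm wide; open, the fingers measure 128 mm over their backs; the gripper's body (75 mm by 188 mm) begins 65 mm behind the grasp point.
Start: joints at [-1.392, 0.13, 1.488, -0, 1.523, -0.085], TCP at [0.156, -0.579, 0.219] pointing down, gripper open.
Joint ranges: [-2.96, 2.96], [-0.89, 2.26], [0.02, 2.5], [-1.34, 4.48], [0, 2.73], [-2.66, 2.66]. Speed limits (rad/s): [2.39, 2.39, 2.79, 3.14, 3.14, 3.14].

## Interface

Orientations are given as a rotation vector (axis times angle).
In Python, from plant import robot, imaging gives the robot as it stands.
- The arm moves only by the tool jog_arm, never from a script. Its argument "rows" is a list of rows, each a list of 2 entries, a list of its own where there are three numbers: the shift along the tool's x, y, z each as a share of 0.2 m, from -1 to 1, then the turn, a rotation vector about the tool's x, y, z each as a share of pi/2 rad, from -1 to 1. A call has 1 to 5 rows; each row is the pose to reach, as a shift and turn from the pose commanded when the call began, along the tool's axes at that moment; what a row does not reach only later rows make up. A row lasts 1/10 s, in which the tool goes at most 50 mm and 8.59 degrees, less where a joint would pass 70% of its speed; a pose out of reach is approached as far as the arm can. A call with a number of a shift or a turn outside -1 to 1 is refused whole. A call with a gripper value outside its range is refused whole. "hand" is the closure, from -1 (fully open) to 1 (shut), set as the call begins (left out, the last holds). The fingers move at their own pace and stop on an object; "squeeze" is the grip in N (left out, the last holds). Time passes only in rows, so rows that repeat a pose let the fingers close. It gives the time, the measured TCP pose, the force, the opening and the grip force at its end, in the units of the state.
- robot.read_state(): the state, without advancing time (a new reading comes with each control period).
- imaging.read_camera(name): name is "scene" or "top"; returns a dict with "frame" (420x560x3 uint8, red, green, blue), "vertical_fov" (degrees; the focal length in pixels is half the picture's height over the tangent of half this angle, whatever the lens; pixels are square), "cx", "cy" (the principal point, pixels), "R" (3x3) and "t" (3): a world point X has camera coordinates R X + t. Camera axes: x right, y down, z forward; pixel columns grow to the right and rows downward; lengths in m; the calibration is good to about 2 mm. A picture is of the moment at which its call begins. There is no depth.
- robot.close_job(): hands the job in; it is judged then, once.
The state is a dict: "t": time; "q": joint angles; "dq": joint speeds; "joint_torque": joint torques, N m; "tool_pos": TCP position; "orientation": TCP orientation; "force": force on the tool from outside, world axes, zero at the start; "wrist_torque": the same for the moment, N m; "opening": finger opening in m; "gripper_force": force on a finger pad.
Only numpy, scipy, OpenCV 4.12 (cv2) and the standard library are available. Lean on these libraries where they do the work, as an engineer would, in place of code of your own. Each camera call takes 0.05 s, during which the arm holds its last target. There are 200 camera calls.

## Task

Open the drying box's hinged lid all the way until it rests against its stop, then lift the handled steel cup out of the box and set it down gently, upright, in the middle of the steel tray beside the box. Keep the cup upright on the way, leave the lid open at its stop, and leave the canister, the small bottle and the screwdriver where they are.

Things in the scene. Friction and masses are not known exactly. Their poses are not given: they have to be found in the camera images.
- drybox: fixed grey open-topped box, 220 x 220 mm, 120 mm high, walls 8 mm; origin at the centre of its underside, x towards its far (hinge) side, z up. Inside, a steel rack (top 35 mm above the table) carries the cup, about 85 mm in front of the hinge; in the near half a duct, 45 mm high. The open lid leans over the far half, 60 degrees from level, in the way of an upright gripper
- lid (a joint): hinge of the lid (clear panel in a white frame, 220 x 220 mm, 8 mm thick), rad: 0 shut, 1.05 fully open against its stop. A stiff hinge, stays where it is left; it starts shut or slightly ajar
- lid_handle (a point): middle of the lid's steel bar handle: round bar 12 mm thick, 110 mm long, parallel to the hinge, its centre 35 mm above the lid's top face and 30 mm from the free edge; axes are the lid's (z off its top face). From the hinge it lies 190 mm to -x and 43 mm to +z in the lid's axes
- lid_hinge (a point): middle of the hinge line, on the box's far top rim; axes are the lid's: y along the hinge, the lid extends to -x
- cup: loose round steel cup, 72 mm across and 36 mm high, with a fixed arched bail handle over it, total height 78 mm, 0.15 kg or so, three ear moulds lie in it; origin at the centre of its underside, z up, the handle's arch lies in its xz plane
- cup_handle (a point): middle of the straight top bar of the cup's handle, 73 mm above the cup's underside: round bar 10 mm thick, 40 mm long along the cup's x axis (pinch it across y)
- tray: fixed square steel tray on four short black feet, beside the box on its left or right: 150 x 150 mm, its floor's upper face 40 mm above the table, a rim 8 mm above the floor, 4 mm thick; origin on the table under its centre
- tray_floor (a point): centre of the tray's floor, upper face, 40 mm above the table
- canister: bystander: white wipes canister with a green cap, 80 mm across, 150 mm high, on the other side of the box; origin at the centre of its underside
- bottle: bystander: small amber bottle, 38 mm across, 80 mm high, beyond the box; origin at the centre of its underside
- screwdriver: bystander: screwdriver lying beyond the box, about along its back; origin under its middle, x along it
Things that resemble listed ones, but are neither listed nor needed, are in the scene too. What is shaped like the tray but blue or brown is not meant.

How it is judged:
By the outcome, as a careful person would: the job done as asked, in the order asked, and still so for the second after the job is handed in, with the robot touching nothing.
It also fails if it takes over 58 s, if anything falls off the work surface, if the arm or the gripper's body presses on something with over 40 N, if the wrist force passes 120 N, or if a joint passes its speed limit or range.

## Working session

There is one attempt and no reset: what is moved stays moved. The work goes in short steps, Python scripts to look and compute and a tool call to move; the robot and the scene stay as the last step left them, time stands still between calls to the robot, and variables do not carry over. Pictures are saved under pics/ and viewed, at most 10 in all, crops included, and the job is handed in when it is done.

Besides the shell and the picture viewer there is one more tool, called in YAML: its name, and indented under it one key for each argument. jog_arm: Moves the arm, as the interface text tells. Its arguments: {"type":"object","properties":{"rows":{"type":"array"},"hand":{"type":"number"},"squeeze":{"type":"number"}},"required":["rows"]}

```bash
ls; mkdir -p pics; python3 - <<'E'
from plant import robot, imaging
import cv2,numpy as np
print(robot.read_state())
for n in("scene","top"):
    c=imaging.read_camera(n); cv2.imwrite(f"pics/{n}0.png",c["frame"][:,:,::-1])
    print(n,c["vertical_fov"],c["cx"],c["cy"],np.array(c["R"]).round(4).tolist(),np.array(c["t"]).round(4).tolist())
E
```

```text
pics
{'t': 0.0, 'q': array([-1.39241593e+00,  1.31176889e-01,  1.48924197e+00,  2.18563751e-05,
        1.52298382e+00, -8.53754831e-02]), 'dq': array([-0.00045208,  0.00242531, -0.00125473,  0.00040027, -0.0001734 ,
        0.0013305 ]), 'joint_torque': array([ 1.92094383e-03, -5.59841716e+01, -4.91758204e+01,  7.69483997e-02,
        3.54278809e-02, -1.42988692e-04]), 'tool_pos': array([ 0.15637083, -0.57869548,  0.21759854]), 'orientation': array([-3.11252011e+00, -4.12867348e-01,  9.78566207e-05]), 'force': array([ 0.25085327, -0.07563729,  0.65570446]), 'wrist_torque': array([0.0508732 , 0.01776543, 0.01749488]), 'gripper_force': 0.0, 'opening': 0.09274799530209014}
scene 50.139876590035826 286.53905853586906 210.25373235923882 [[0.69, 0.7237, 0.0132], [0.4419, -0.4067, -0.7996], [-0.5733, 0.5575, -0.6004]] [-0.2434, -0.1626, 1.5547]
top 42.955341289078916 281.2082354191264 221.38319175780097 [[0.0257, -0.9997, -0.006], [-0.9778, -0.0239, -0.2081], [0.2079, 0.0112, -0.9781]] [-0.1109, 0.5032, 1.6516]
```

View pics/scene0.png

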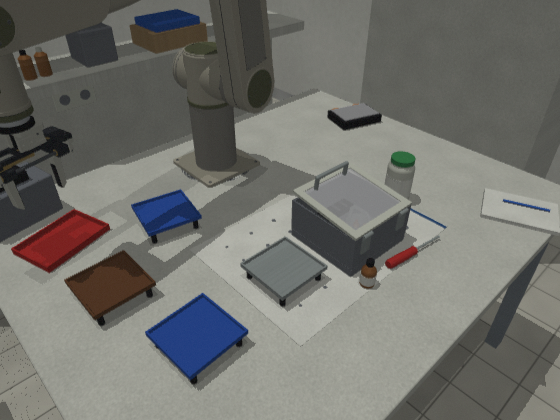

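View pics/top0.png

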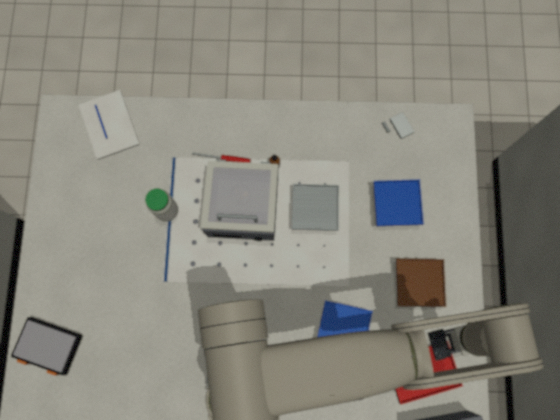

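The scene view shows the box at about (350,215), the grey steel tray at (284,268), blue trays at (166,213) and (197,335), a brown one at (110,284) and a red one at (62,240). In the top view the box is at (240,200), the grey tray at (314,207), the canister at (158,203), the bottle at (274,160) and the screwdriver at (225,158). The only grey steel tray is the one at top (314,207). I'll check it and the box in a close crop.

```bash
cat > h.py <<'E'
import numpy as np, cv2
from plant import robot, imaging
from scipy.spatial.transform import Rotation as Ro
def cam(n):
    c=imaging.read_camera(n); c["f"]=c["frame"].shape[0]/2/np.tan(np.radians(c["vertical_fov"]/2))
    c["R"]=np.array(c["R"]);c["t"]=np.array(c["t"]); return c
def ray(c,u,v):
    return -c["R"].T@c["t"], c["R"].T@np.array([(u-c["cx"])/c["f"],(v-c["cy"])/c["f"],1.])
def onz(c,u,v,z):
    o,d=ray(c,u,v); return o+d*(z-o[2])/d[2]
def proj(c,X):
    p=c["R"]@np.array(X,float)+c["t"]; return np.array([c["cx"]+c["f"]*p[0]/p[2],c["cy"]+c["f"]*p[1]/p[2]])
def tri(ca,pa,cb,pb):
    o1,d1=ray(ca,*pa);o2,d2=ray(cb,*pb); n=np.cross(d1,d2)
    s=np.linalg.solve(np.c_[d1,-d2,n],o2-o1); a=o1+s[0]*d1;b=o2+s[1]*d2
    return (a+b)/2,np.linalg.norm(a-b)
E
python3 - <<'E'
from h import *
t=cam("top");s=cam("scene")
a=cv2.resize(t["frame"][145:250,145:345],None,fx=4,fy=4,interpolation=cv2.INTER_CUBIC)[:, :, ::-1]
cv2.imwrite("pics/topc.png",a[:420,:800])
b=cv2.resize(s["frame"][150:300,235:435],None,fx=4,fy=4,interpolation=cv2.INTER_CUBIC)[:,:,::-1]
cv2.imwrite("pics/scc.png",b)
for p in [(207,163),(277,165),(202,236),(273,238)]: print(p,onz(t,*p,.128).round(3))
for p in [(292,184),(339,186),(291,229),(338,231)]: print(p,onz(t,*p,.048).round(3))
E
```

```text
(207, 163) [0.671 0.137 0.128]
(277, 165) [ 0.669 -0.081  0.128]
(202, 236) [0.439 0.14  0.128]
(273, 238) [ 0.438 -0.076  0.128]
(292, 184) [ 0.632 -0.13   0.048]
(339, 186) [ 0.629 -0.283  0.048]
(291, 229) [ 0.483 -0.13   0.048]
(338, 231) [ 0.48  -0.28   0.048]
```

View pics/topc.png

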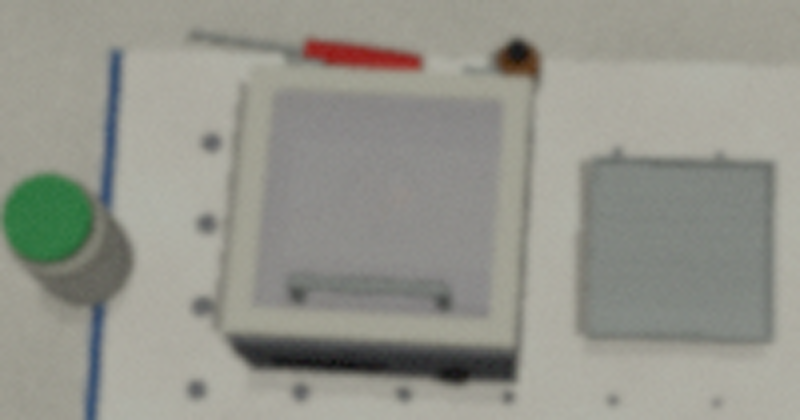

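View pics/scc.png

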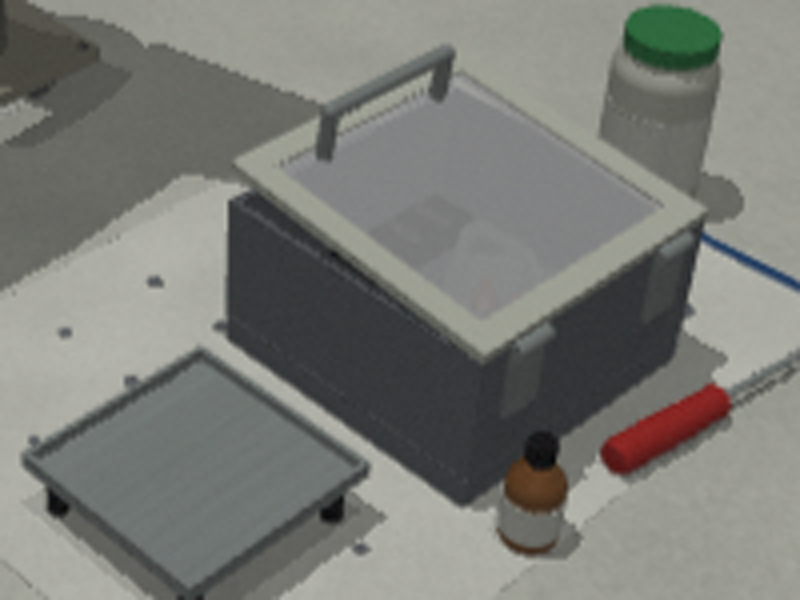

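The lid is slightly ajar, and its handle runs (217,216)–(258,217) in top and (316,178)–(348,163) in scene. The cup is visible through the panel at about scene (355,215). The steel-grey tray at top (314,207) is confirmed, beside the box at -y.

```bash
python3 - <<'E'
from h import *
t=cam("top");s=cam("scene")
T=lambda x,y:(145+x/4,145+y/4)
S=lambda x,y:(235+x/4,150+y/4)
P={}
for n,a,b in [("far-y",T(535,78),S(485,360)),("far+y",T(248,68),S(706,216)),("near-y",T(520,348),S(235,163)),("near+y",T(218,330),S(460,72)),
 ("hbar-y",T(450,288),S(325,112)),("hbar+y",T(288,280),S(450,52)),
 ("tr far-y",T(775,162),S(192,585)),("tr far+y",T(584,160),S(368,465)),("tr near-y",T(772,342),S(25,460)),("tr near+y",T(580,335),S(202,350))]:
    p,e=tri(t,a,s,b);P[n]=p;print(n,p.round(4),round(e,4))
h=(P["far-y"]+P["far+y"])/2; m=(P["hbar-y"]+P["hbar+y"])/2
print("hinge",h,"hbar",m,"tray",sum(P[k] for k in P if k[:2]=="tr")/4)
d=P["far+y"]-P["far-y"];print("yaw",np.degrees(np.arctan2(-d[0],d[1])))
d=P["hbar+y"]-P["hbar-y"];print("yaw",np.degrees(np.arctan2(-d[0],d[1])))
n=(P["near-y"]+P["near+y"])/2;print("ajar deg",np.degrees(np.arctan2((n-h)[2],np.hypot(*(n-h)[:2]))))
# verify bar reproject & start ik
E
```

```text
far-y [ 0.6731 -0.0856  0.1252] 0.0033
far+y [0.6767 0.1391 0.1202] 0.0008
near-y [ 0.4545 -0.0789  0.1504] 0.0071
near+y [0.463  0.1474 0.1303] 0.0034
hbar-y [ 0.4894 -0.0294  0.1851] 0.0007
hbar+y [0.4929 0.0904 0.1828] 0.0002
tr far-y [ 0.6319 -0.2806  0.0469] 0.0037
tr far+y [ 0.6305 -0.1276  0.0387] 0.0016
tr near-y [ 0.4839 -0.2801  0.039 ] 0.0019
tr near+y [ 0.4842 -0.128   0.0399] 0.0028
hinge [0.67493635 0.02676294 0.12274591] hbar [0.49118298 0.03051517 0.1839242 ] tray [ 0.55762873 -0.20405185  0.04114042]
yaw -0.9193358009399782
yaw -1.6625432991718436
ajar deg 4.649764728636584
```

```bash
cat >> h.py <<'E'
def Rt(tx_yaw,tilt):
    """tool x at tx_yaw when pointing down, then leaned so the wrist goes to -x by tilt (rad)"""
    c,s=np.cos(tx_yaw),np.sin(tx_yaw)
    R=np.array([[c,s,0],[s,-c,0],[0,0,-1.]])
    return Ro.from_euler('y',-tilt)*Ro.from_matrix(R)
def plan(pos,R):
    st=robot.read_state(); p=np.array(st["tool_pos"]);R0=Ro.from_rotvec(st["orientation"])
    sh=R0.inv().apply(np.array(pos)-p)/.2; rv=(R0.inv()*R).as_rotvec()/(np.pi/2)
    print("t",round(st["t"],2),"tcp",p.round(4),"F",np.array(st["force"]).round(1),"q",np.array(st["q"]).round(2),"open",round(st["opening"],4),round(st["gripper_force"],1))
    print("SHIFT",sh.round(3).tolist(),"TURN",rv.round(3).tolist(),"rows",max(np.linalg.norm(sh)*.2/.05,np.linalg.norm(rv)*90/8.59).round(1))
E
python3 - <<'E'
from h import *
plan([.491,.0305,.26],Rt(np.pi/2-.028,0))
E
```

```text
t 0.3 tcp [ 0.1564 -0.5791  0.2183] F [-0.3  0.1 -0.6] q [-1.39  0.13  1.49 -0.    1.52 -0.09] open 0.0932 0.0
SHIFT [2.41, -2.506, -0.207] TURN [-0.0, -0.0, -0.814] rows 13.9
```

jog_arm:
  rows:
    - [[0.85,-0.85,-0.2],[0,0,-0.3]]
    - [[0.85,-0.85,-0.2],[0,0,-0.3]]
    - [[0.85,-0.85,-0.2],[0,0,-0.3]]
    - [[0.85,-0.85,-0.2],[0,0,-0.3]]
    - [[0.85,-0.85,-0.2],[0,0,-0.3]]
  hand: -1

```text
t: 0.8
tool_pos: [0.277, -0.3688, 0.2591]
orientation: [2.931, 1.13, 0.001]
force: [0.3, -0.4, 0.2]
opening: 0.0931
gripper_force: 0.0
```

```bash
python3 -c "
from h import *
plan([.491,.0305,.26],Rt(np.pi/2-.028,0))"
```

```text
t 0.8 tcp [ 0.277  -0.3688  0.2591] F [ 0.3 -0.4  0.2] q [-1.04 -0.27  1.79  0.    1.61 -0.2 ] open 0.0931 0.0
SHIFT [2.133, -0.761, -0.005] TURN [0.0, 0.0, -0.514] rows 9.1
```

jog_arm:
  rows:
    - [[1,-0.35,0],[0,0,-0.3]]
    - [[1,-0.35,0],[0,0,-0.3]]
    - [[1,-0.35,0],[0,0,-0.3]]
    - [[1,-0.35,0],[0,0,-0.3]]
    - [[1,-0.35,0],[0,0,-0.3]]

```text
t: 1.3
tool_pos: [0.3793, -0.1809, 0.2589]
orientation: [2.583, 1.789, 0.003]
force: [-0.1, -1.2, -0.8]
opening: 0.0932
gripper_force: 0.0
```

```bash
python3 -c "
from h import *
plan([.491,.0305,.26],Rt(np.pi/2-.028,0))"
```

```text
t 1.3 tcp [ 0.3793 -0.1809  0.2589] F [-0.1 -1.2 -0.8] q [-0.57 -0.39  1.89  0.    1.64 -0.21] open 0.0932 0.0
SHIFT [1.186, 0.151, -0.004] TURN [0.001, -0.001, -0.211] rows 4.8
```

jog_arm:
  rows:
    - [[1,0.13,0],[0,0,-0.21]]
    - [[1,0.13,0],[0,0,-0.21]]
    - [[1,0.13,0],[0,0,-0.21]]
    - [[1,0.13,0],[0,0,-0.21]]
    - [[1,0.13,0],[0,0,-0.21]]

```text
t: 1.8
tool_pos: [0.4747, -0.0028, 0.2583]
orientation: [-2.253, -2.187, -0.002]
force: [-0.0, -0.9, 0.3]
opening: 0.0929
gripper_force: 0.0
```

```bash
python3 -c "
from h import *
plan([.491,.0305,.25],Rt(np.pi/2-.028,0))"
```

```text
t 1.8 tcp [ 0.4747 -0.0028  0.2583] F [-0.  -0.9  0.3] q [-0.12 -0.23  1.76  0.    1.61 -0.09] open 0.0929 0.0
SHIFT [0.169, 0.077, 0.042] TURN [0.0, -0.001, -0.001] rows 0.8
```

jog_arm:
  rows:
    - [[0.17,0.08,0],[0,0,0]]
    - [[0.17,0.08,0],[0,0,0]]
    - [[0.17,0.08,0],[0,0,0]]

```text
t: 2.1
tool_pos: [0.4903, 0.0257, 0.2584]
orientation: [-2.259, -2.183, 0.002]
force: [0.2, 0.2, -0.2]
opening: 0.0929
gripper_force: 0.0
```

```bash
python3 -c "
from h import *
plan([.491,.0305,.168],Rt(np.pi/2-.028,0))
c=cam('scene');print(proj(c,[.491,.03,.168]))
cv2.imwrite('pics/pre.png',cv2.resize(c['frame'][60:260,230:430],None,fx=3,fy=3)[:,:,::-1])"
```

```text
t 2.1 tcp [0.4903 0.0257 0.2584] F [ 0.2  0.2 -0.2] q [-0.05 -0.18  1.72 -0.    1.6  -0.02] open 0.0929 0.0
SHIFT [0.024, 0.003, 0.452] TURN [-0.001, 0.0, -0.004] rows 1.8
[331.59626984 175.47545129]
```

View pics/pre.png

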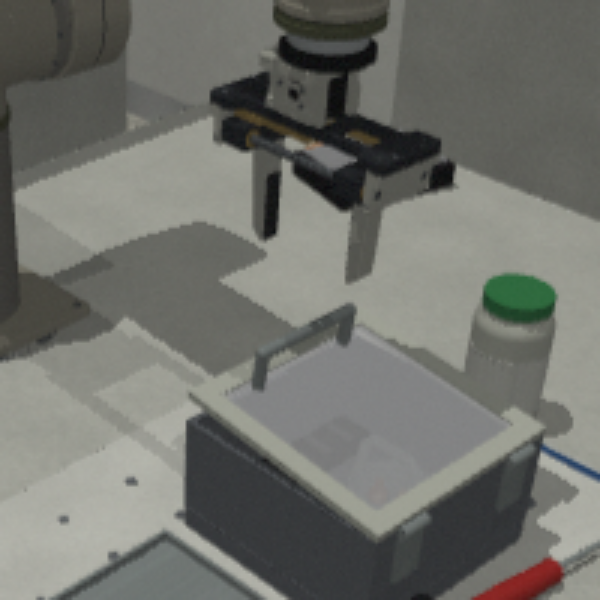

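The fingers straddle the handle bar (crop (305,345)) along x as intended, so I'll descend and close.

jog_arm:
  rows:
    - [[0.02,0,0.15],[0,0,0]]
    - [[0.02,0,0.3],[0,0,0]]
    - [[0.02,0,0.4],[0,0,0]]
    - [[0.02,0,0.45],[0,0,0]]
    - [[0.02,0,0.45],[0,0,0]]

```text
t: 2.65
tool_pos: [0.4894, 0.0292, 0.1674]
orientation: [-2.26, -2.18, 0.003]
force: [-0.6, 1.1, -0.0]
opening: 0.0932
gripper_force: 0.0
```

jog_arm:
  rows:
    - [[0,0,0],[0,0,0]]
    - [[0,0,0],[0,0,0]]
    - [[0,0,0],[0,0,0]]
    - [[0,0,0],[0,0,0]]
    - [[0,0,0],[0,0,0]]
  hand: 1
  squeeze: 25

```text
t: 3.15
tool_pos: [0.4908, 0.0303, 0.1691]
orientation: [2.259, 2.182, 0.001]
force: [-0.7, 0.0, 0.2]
opening: 0.0576
gripper_force: 0.0
```

```bash
cat > arc.py <<'E'
from h import *
import sys
# offsets (tool shares) along the lid arc from current tcp; tool down, y=+x world, z=-z
st=robot.read_state(); p=np.array(st["tool_pos"]); h=np.array([.675,.0268,.12]); g=p+[0,0,.019]
hz=h[0]-g[0]; r=np.hypot(hz,g[2]-.12); a=np.arctan2(g[2]-.12,hz)
print(st["t"],p.round(4),"F",np.array(st["force"]).round(1),"open",round(st["opening"],4),round(st["gripper_force"],1),"r",r.round(4),"lid deg",np.degrees(a-np.arctan2(.043,.19)).round(2))
R0=Ro.from_rotvec(st["orientation"])
for L in map(float,sys.argv[1:]):
    b=np.radians(L)+np.arctan2(.043,.19); r0=.1948
    d=np.array([hz-r0*np.cos(b),0,r0*np.sin(b)-(g[2]-.12)]); d[1]=-.028*d[0]
    print(L,(R0.inv().apply(d)/.2).round(3).tolist())
E
python3 arc.py 8 12 16 20 24
```

```text
3.15 [0.4908 0.0303 0.1691] F [-0.7  0.   0.2] open 0.0576 0.0 r 0.1963 lid deg 7.54
8.0 [0.0, 0.01, -0.005]
12.0 [0.0, 0.036, -0.067]
16.0 [0.0, 0.067, -0.128]
20.0 [0.001, 0.102, -0.186]
24.0 [0.001, 0.141, -0.242]
```

jog_arm:
  rows:
    - [[0,0,0],[0,0,0]]
    - [[0,0,0],[0,0,0]]
    - [[0,0,0],[0,0,0]]
    - [[0,0,0],[0,0,0]]
    - [[0,0,0],[0,0,0]]

```text
t: 3.65
tool_pos: [0.4906, 0.0303, 0.1686]
orientation: [-2.26, -2.183, 0.0]
force: [-0.4, -0.7, -0.4]
opening: 0.0174
gripper_force: 0.0
```

jog_arm:
  rows:
    - [[0,0,0],[0,0,0]]
    - [[0,0,0],[0,0,0]]
    - [[0,0,0],[0,0,0]]
    - [[0,0,0],[0,0,0]]

```text
t: 4.05
tool_pos: [0.4901, 0.0303, 0.1684]
orientation: [-2.259, -2.182, 0.001]
force: [-4.4, -0.2, 1.7]
opening: 0.0113
gripper_force: 25.0
```

```bash
python3 arc.py 8 10 12 14 16 18 20
```

```text
4.05 [0.4901 0.0303 0.1684] F [-4.4 -0.2  1.7] open 0.0113 25.0 r 0.1968 lid deg 7.28
8.0 [0.0, 0.014, -0.008]
10.0 [0.0, 0.026, -0.04]
12.0 [0.0, 0.04, -0.071]
14.0 [0.0, 0.055, -0.101]
16.0 [0.0, 0.07, -0.131]
18.0 [0.001, 0.087, -0.161]
20.0 [0.001, 0.105, -0.19]
```

jog_arm:
  rows:
    - [[0,0.005,-0.01],[0,0,0]]
    - [[0,0.02,-0.04],[0,0,0]]
    - [[0,0.03,-0.07],[0,0,0]]
    - [[0,0.06,-0.13],[0,0,0]]
    - [[0,0.095,-0.19],[0,0,0]]
  squeeze: 35

```text
t: 4.55
tool_pos: [0.5067, 0.0298, 0.2054]
orientation: [-2.255, -2.179, 0.008]
force: [-14.5, 0.3, 1.4]
opening: 0.0105
gripper_force: 35.0
```

```bash
python3 arc.py 16 20 24 28 32 36 40 44
```

```text
4.55 [0.5067 0.0298 0.2054] F [-14.5   0.3   1.4] open 0.0105 35.0 r 0.198 lid deg 19.06
16.0 [-0.0, -0.012, 0.054]
20.0 [0.0, 0.022, -0.005]
24.0 [0.0, 0.06, -0.061]
28.0 [0.001, 0.103, -0.115]
32.0 [0.001, 0.148, -0.165]
36.0 [0.001, 0.198, -0.212]
40.0 [0.002, 0.25, -0.255]
44.0 [0.002, 0.305, -0.295]
```

jog_arm:
  rows:
    - [[0,0.02,-0.03],[0,0,0]]
    - [[0,0.04,-0.06],[0,0,0]]
    - [[0,0.065,-0.085],[0,0,0]]
    - [[0,0.085,-0.11],[0,0,0]]
    - [[0,0.13,-0.16],[0,0,0]]

```text
t: 5.05
tool_pos: [0.5307, 0.0291, 0.2386]
orientation: [-2.253, -2.177, 0.012]
force: [-30.0, 0.7, 19.4]
opening: 0.0109
gripper_force: 35.0
```

```bash
python3 arc.py  28 32 36 40 44 48 52
```

```text
5.05 [0.5307 0.0291 0.2386] F [-30.    0.7  19.4] open 0.0109 35.0 r 0.1994 lid deg 30.89
28.0 [-0.0, -0.016, 0.052]
32.0 [0.0, 0.03, 0.002]
36.0 [0.0, 0.079, -0.045]
40.0 [0.001, 0.131, -0.089]
44.0 [0.001, 0.186, -0.129]
48.0 [0.002, 0.244, -0.165]
52.0 [0.002, 0.304, -0.196]
```

```bash
sed -i 's/\[.675,.0268,.12\]/[.6755,.0268,.12]/; s/0,0,.019/0,0,.012/' arc.py; sed -i 's/^hz=/if len(sys.argv)>3: p=np.array([float(sys.argv[1]),.0291,float(sys.argv[2])]); g=p+[0,0,.012]\nhz=/; s/argv\[1:\]/argv[3:]/' arc.py; python3 arc.py .535 .2384 30 32 35 38 41 44 47 50 53
```

```text
5.05 [0.535  0.0291 0.2384] F [-30.    0.7  19.4] open 0.0109 35.0 r 0.1917 lid deg 30.11
30.0 [-0.0, -0.013, -0.009]
32.0 [0.0, 0.01, -0.034]
35.0 [0.0, 0.047, -0.07]
38.0 [0.001, 0.085, -0.103]
41.0 [0.001, 0.125, -0.135]
44.0 [0.001, 0.167, -0.164]
47.0 [0.001, 0.21, -0.192]
50.0 [0.002, 0.254, -0.217]
53.0 [0.002, 0.3, -0.24]
```

jog_arm:
  rows:
    - [[0,-0.01,-0.01],[0,0,0]]
    - [[0,0.01,-0.035],[0,0,0]]
    - [[0,0.045,-0.07],[0,0,0]]
    - [[0,0.085,-0.105],[0,0,0]]
    - [[0,0.125,-0.135],[0,0,0]]

```text
t: 5.55
tool_pos: [0.5597, 0.0282, 0.266]
orientation: [-2.258, -2.181, 0.002]
force: [-11.0, 2.0, 5.0]
opening: 0.0111
gripper_force: 35.0
```

```bash
python3 arc.py .56 .2654 38 41 44 47 50 53 56 58 60
```

```text
5.55 [0.56   0.0291 0.2654] F [-11.   2.   5.] open 0.0111 35.0 r 0.1952 lid deg 40.98
38.0 [-0.0, -0.039, 0.033]
41.0 [0.0, 0.002, 0.001]
44.0 [0.0, 0.043, -0.028]
47.0 [0.001, 0.087, -0.055]
50.0 [0.001, 0.131, -0.079]
53.0 [0.001, 0.177, -0.102]
56.0 [0.002, 0.224, -0.121]
58.0 [0.002, 0.256, -0.133]
60.0 [0.002, 0.288, -0.144]
```

jog_arm:
  rows:
    - [[0,0.02,-0.02],[0,0,0]]
    - [[0,0.04,-0.035],[0,0,0]]
    - [[0,0.08,-0.06],[0,0,0]]
    - [[0,0.125,-0.085],[0,0,0]]
    - [[0,0.17,-0.105],[0,0,0]]

```text
t: 6.05
tool_pos: [0.5943, 0.0272, 0.2872]
orientation: [-2.258, -2.182, 0.0]
force: [-7.6, 3.7, 5.8]
opening: 0.0109
gripper_force: 35.0
```

```bash
python3 arc.py .594 .2864 53 54 55 56 57 58 59 60 61 62
```

```text
6.05 [0.594  0.0291 0.2864] F [-7.6  3.7  5.8] open 0.0109 35.0 r 0.1961 lid deg 52.7
53.0 [0.0, 0.007, 0.004]
54.0 [0.0, 0.023, -0.003]
55.0 [0.0, 0.039, -0.01]
56.0 [0.0, 0.055, -0.016]
57.0 [0.0, 0.07, -0.022]
58.0 [0.001, 0.086, -0.028]
59.0 [0.001, 0.103, -0.033]
60.0 [0.001, 0.119, -0.038]
61.0 [0.001, 0.135, -0.043]
62.0 [0.001, 0.151, -0.048]
```

jog_arm:
  rows:
    - [[0,0.04,-0.015],[0,0,0]]
    - [[0,0.07,-0.025],[0,0,0]]
    - [[0,0.09,-0.033],[0,0,0]]
    - [[0,0.105,-0.037],[0,0,0]]
    - [[0,0.12,-0.042],[0,0,0]]

```text
t: 6.55
tool_pos: [0.6173, 0.0263, 0.296]
orientation: [-2.257, -2.182, 0.002]
force: [-22.9, 3.2, 7.2]
opening: 0.0106
gripper_force: 35.0
```

```bash
python3 arc.py .618 .2948 60 61 62 63 64
```

```text
6.55 [0.618  0.0291 0.2948] F [-22.9   3.2   7.2] open 0.0106 35.0 r 0.1954 lid deg 60.14
60.0 [-0.0, -0.001, 0.004]
61.0 [0.0, 0.015, -0.001]
62.0 [0.0, 0.031, -0.006]
63.0 [0.0, 0.048, -0.01]
64.0 [0.0, 0.064, -0.014]
```

jog_arm:
  rows:
    - [[0,0.01,-0.002],[0,0,0]]
    - [[0,0.02,-0.004],[0,0,0]]
    - [[0,0.02,-0.004],[0,0,0]]

```text
t: 6.85
tool_pos: [0.6173, 0.0264, 0.296]
orientation: [-2.252, -2.177, 0.013]
force: [-33.6, 2.4, 11.7]
opening: 0.0107
gripper_force: 35.0
```

jog_arm:
  rows:
    - [[0,-0.015,0],[0,0,0]]
    - [[0,-0.015,0],[0,0,0]]
    - [[0,-0.015,0],[0,0,0]]
  hand: 0.57

```text
t: 7.15
tool_pos: [0.6203, 0.0257, 0.2963]
orientation: [2.259, 2.181, 0.002]
force: [-1.0, 0.0, 0.3]
opening: 0.0196
gripper_force: 0.0
```

jog_arm:
  rows:
    - [[0,0,-0.08],[0,0,0]]
    - [[0,0,-0.2],[0,0,0]]
    - [[0,0,-0.4],[0,0,0]]
    - [[0,0,-0.5],[0,0,0]]
    - [[0,0,-0.5],[0,0,0]]

```text
t: 7.65
tool_pos: [0.6211, 0.0257, 0.402]
orientation: [2.255, 2.178, 0.01]
force: [-0.2, -0.4, 0.0]
opening: 0.0202
gripper_force: 0.0
```

jog_arm:
  rows:
    - [[-0.9,-0.8,0],[0,0,0]]
    - [[-0.9,-0.8,0],[0,0,0]]
    - [[-0.9,-0.8,0],[0,0,0]]
    - [[-0.9,-0.8,0],[0,0,0]]
    - [[-0.9,-0.8,0],[0,0,0]]
  hand: -0.3

```text
t: 8.15
tool_pos: [0.4516, -0.15, 0.3955]
orientation: [2.26, 2.182, -0.001]
force: [1.0, -0.3, 0.5]
opening: 0.0555
gripper_force: 0.0
```

```bash
python3 - <<'E'
from h import *
t=cam("top");s=cam("scene")
print(robot.read_state()["tool_pos"].round(3))
h=[.59,.03,.108];print(proj(t,h),proj(s,h))
a=cv2.resize(t["frame"][140:260,190:290],None,fx=4.8,fy=4.8,interpolation=cv2.INTER_CUBIC)
b=cv2.resize(s["frame"][100:275,280:420],None,fx=3.3,fy=3.3,interpolation=cv2.INTER_CUBIC)[:576,:320+0]
b=cv2.resize(s["frame"][130:274,285:365],None,fx=4,fy=4,interpolation=cv2.INTER_CUBIC)
cv2.imwrite("pics/open.png",np.hstack([a[:576,:480],b[:576,:320]])[:,:,::-1])
E
```

```text
[ 0.451 -0.152  0.396]
[240.78974511 190.40684398] [358.33672025 210.10089616]
```

View pics/open.png

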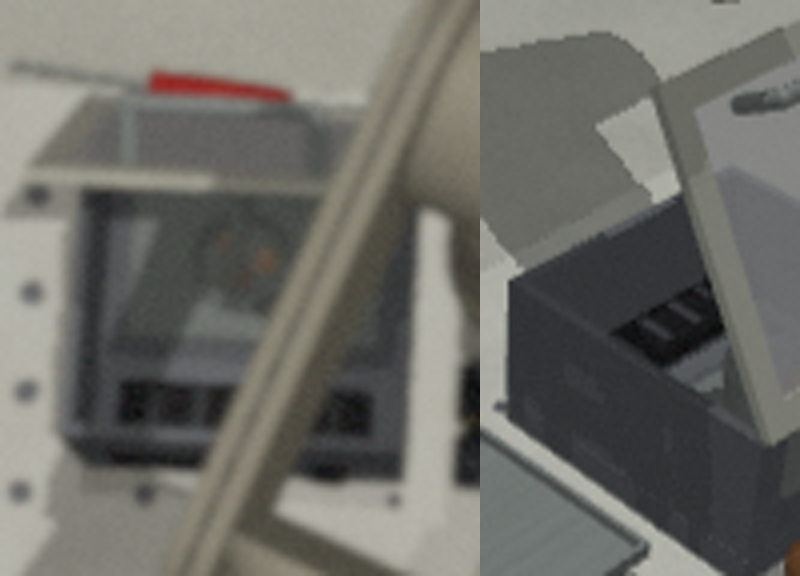

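The lid is open. In the top crop the cup is at about (245,262), with the arm partly in the way. I'll move the arm aside and enhance the view.

jog_arm:
  rows:
    - [[-1,-0.6,0],[0,0,0]]
    - [[-1,-0.6,0],[0,0,0]]
    - [[-1,-0.6,0],[0,0,0]]
    - [[-1,-0.6,0],[0,0,0]]
    - [[-1,-0.6,0],[0,0,0]]

```text
t: 8.75
tool_pos: [0.3251, -0.3462, 0.3954]
orientation: [-2.261, -2.181, 0.0]
force: [0.2, -0.4, 0.6]
opening: 0.0604
gripper_force: 0.0
```

```bash
python3 - <<'E'
from h import *
t=cam("top");s=cam("scene")
F=[cam("top")["frame"].astype(float) for _ in range(5)]; f=np.mean(F,0)
a=cv2.resize(f[165:235,200:285],None,fx=8,fy=8,interpolation=cv2.INTER_CUBIC)[:560,:460]
G=np.mean([cam("scene")["frame"].astype(float) for _ in range(5)],0)
b=cv2.resize(G[170:250,320:405],None,fx=4,fy=4,interpolation=cv2.INTER_CUBIC)
g=lambda x:np.clip(255*(np.clip(x,0,255)/255)**.55,0,255)
b=np.vstack([b,np.zeros((240,340,3))])
cv2.imwrite("pics/open2.png",np.hstack([g(a),g(b)])[:,:,::-1])
cv2.imwrite("topavg.png",f[:,:,::-1])
E
```

```text
[ WARN:0@37.963] global loadsave.cpp:1063 imwrite_ Unsupported depth image for selected encoder is fallbacked to CV_8U.
```

View pics/open2.png

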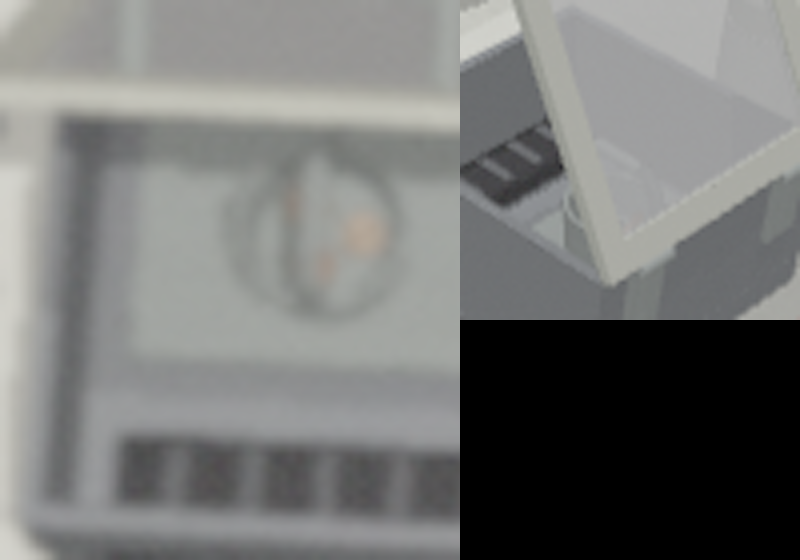

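The top crop shows the cup's rim circle centred at about (322,237), with the handle running vertically in the image, along world x. I'll take one sharper contrast crop to locate the bar in both views.

```bash
python3 - <<'E'
from h import *
def avg(n): return np.clip(np.mean([cam(n)["frame"].astype(float) for _ in range(8)],0),0,255).astype(np.uint8)
def st(f,r0,r1,c0,c1,k):
    g=f[r0:r1,c0:c1].astype(float); lo,hi=np.percentile(g,3),np.percentile(g,97)
    return cv2.resize(np.clip((g-lo)/(hi-lo)*255,0,255).astype(np.uint8),None,fx=k,fy=k,interpolation=cv2.INTER_LANCZOS4)
a=st(avg("top"),181,208,224,256,12.5)   # 337x400
b=st(avg("scene"),192,240,340,380,10)  # 480x400
H=480;a2=np.zeros((H,400,3),np.uint8);a2[:a.shape[0],:a.shape[1]]=a
cv2.imwrite("pics/cup.png",np.hstack([a2,b])[:,:,::-1])
E
```

```text
(no output)
```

View pics/cup.png

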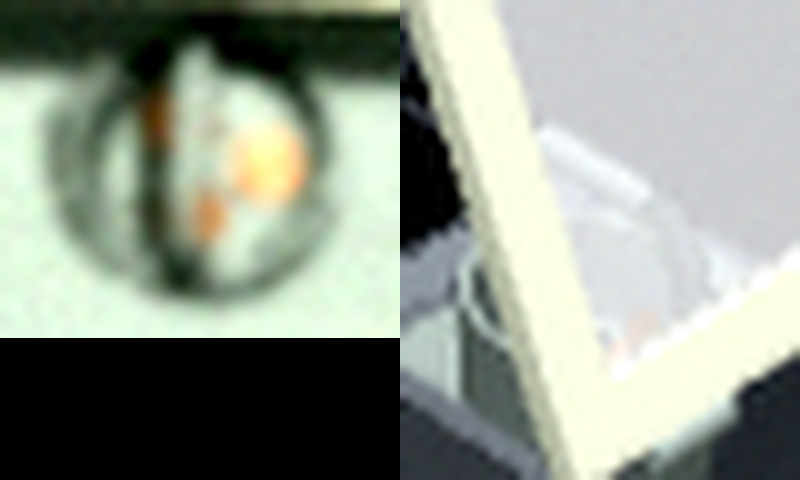

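Top crop: cup rim circle spans columns 48–330, bottom at row 303, handle strip from (203,45) to (190,280). Scene crop: handle bar runs from (540,137) to (645,195).

```bash
python3 - <<'E'
from h import *
t=cam("top");s=cam("scene")
off=np.array([-.5+.04,-.5+.04])
Tp=lambda x,y:(224+x/12.5-.46,181+y/12.5-.46)
Sp=lambda x,y:(340+(x-400)/10-.45,192+y/10-.45)
print("cup rim centre",onz(t,*Tp(189,162),.071))
a,b=Sp(540,137),Sp(645,195)
A,B=onz(s,*a,.108),onz(s,*b,.108);print("bar",A,B,(A+B)/2,"len",np.linalg.norm(A-B),"yaw",np.degrees(np.arctan2(*(B-A)[1::-1])))
a,b=Tp(203,45),Tp(190,280);A,B=onz(t,*a,.09),onz(t,*b,.09);print("strip",A,B,np.degrees(np.arctan2(*(A-B)[1::-1])))
print(tri(t,Tp(197,150),s,Sp(592,166)))
# lid handle final check in world: expected lid top edge at 60deg
h=np.array([.6755,.0268,.12])
plan([.47,.03,.30],Rt(-.03,.5))
plan([.47,.03,.30],Rt(np.pi-.03,.5))
E
```

```text
cup rim centre [0.58967929 0.0397656  0.071     ]
bar [0.56782119 0.03740475 0.108     ] [0.60269607 0.03773424 0.108     ] [0.58525863 0.03756949 0.108     ] len 0.03487642933546866 yaw 0.5413001074103605
strip [0.615369   0.03570052 0.09      ] [0.55395438 0.0364038  0.09      ] -0.6560853051795886
(array([0.58439227, 0.03569235, 0.10798275]), np.float64(0.003720008961756263))
t 10.25 tcp [ 0.3265 -0.3443  0.3958] F [-0.1  0.3 -0.4] q [-0.92 -0.21  1.5  -0.    1.85 -0.89] open 0.0604 0.0
SHIFT [1.895, 0.652, 0.479] TURN [-0.241, 0.257, 0.974] rows 10.9
t 10.25 tcp [ 0.3265 -0.3443  0.3958] F [-0.1  0.3 -0.4] q [-0.92 -0.21  1.5  -0.    1.85 -0.89] open 0.0604 0.0
SHIFT [1.895, 0.652, 0.479] TURN [-0.258, -0.241, -0.98] rows 10.9
```

jog_arm:
  rows:
    - [[0.5,0,0],[-0.11,0.12,0.45]]
    - [[0.5,0,0],[-0.11,0.12,0.45]]
    - [[0.5,0,0],[-0.11,0.12,0.45]]
    - [[0.5,0,0],[-0.11,0.12,0.45]]
    - [[0.5,0,0],[-0.11,0.12,0.45]]

```text
t: 10.75
tool_pos: [0.3302, -0.244, 0.3961]
orientation: [-2.851, -1.243, -0.394]
force: [-0.3, 0.1, 0.5]
opening: 0.0605
gripper_force: 0.0
```

```bash
python3 -c "
from h import *
plan([.45,.037,.35],Rt(0,.5))"
```

```text
t 10.75 tcp [ 0.3302 -0.244   0.3961] F [-0.3  0.1  0.5] q [-1.   -0.49  1.74  0.26  1.85 -0.17] open 0.0605 0.0
SHIFT [1.351, -0.552, 0.506] TURN [-0.133, 0.136, 0.503] rows 6.2
```

jog_arm:
  rows:
    - [[0.9,-0.35,0.3],[-0.13,0.135,0.5]]
    - [[0.9,-0.35,0.3],[-0.13,0.135,0.5]]
    - [[0.9,-0.35,0.3],[-0.13,0.135,0.5]]
    - [[0.9,-0.35,0.3],[-0.13,0.135,0.5]]
    - [[0.9,-0.35,0.3],[-0.13,0.135,0.5]]

```text
t: 11.25
tool_pos: [0.4093, -0.0606, 0.3726]
orientation: [-3.048, -0.286, -0.698]
force: [1.0, 0.4, -0.1]
opening: 0.0601
gripper_force: 0.0
```

```bash
python3 -c "
from h import *
plan([.466,.037,.327],Rt(0,.5))"
```

```text
t 11.25 tcp [ 0.4093 -0.0606  0.3726] F [ 1.   0.4 -0.1] q [-0.5  -0.87  2.04  0.25  1.59  0.93] open 0.0601 0.0
SHIFT [0.238, -0.439, 0.348] TURN [-0.03, 0.032, 0.112] rows 2.4
```

jog_arm:
  rows:
    - [[0.24,-0.44,0.35],[-0.03,0.032,0.112]]
    - [[0.24,-0.44,0.35],[-0.03,0.032,0.112]]
    - [[0.24,-0.44,0.35],[-0.03,0.032,0.112]]
    - [[0.24,-0.44,0.35],[-0.03,0.032,0.112]]

```text
t: 11.65
tool_pos: [0.4649, 0.0424, 0.3231]
orientation: [-3.043, -0.022, -0.768]
force: [-1.2, -0.8, -1.3]
opening: 0.0607
gripper_force: 0.0
```

```bash
python3 -c "
from h import *
plan([.528,.037,.214],Rt(0,.5))"
```

```text
t 11.65 tcp [0.4649 0.0424 0.3231] F [-1.2 -0.8 -1.3] q [-0.04 -0.81  2.12  0.03  1.34  1.52] open 0.0607 0.0
SHIFT [0.018, 0.032, 0.63] TURN [-0.004, 0.003, 0.008] rows 2.5
```

Pose is good. I'll descend along the tool axis to the pre-grasp.

jog_arm:
  rows:
    - [[0.02,0.025,0.15],[-0.004,0.003,0.008]]
    - [[0.02,0.025,0.3],[-0.004,0.003,0.008]]
    - [[0.02,0.025,0.45],[-0.004,0.003,0.008]]
    - [[0.02,0.025,0.6],[-0.004,0.003,0.008]]
    - [[0.02,0.025,0.63],[-0.004,0.003,0.008]]

```text
t: 12.15
tool_pos: [0.5279, 0.0302, 0.2136]
orientation: [3.041, -0.015, 0.772]
force: [0.2, 0.4, 0.3]
opening: 0.0604
gripper_force: 0.0
```

```bash
python3 - <<'E'
from h import *
plan([.586+.0091,.037,.108-.0167],Rt(0,.5))
t=cam("top");s=cam("scene")
a=cv2.resize(t["frame"][160:240,195:285],None,fx=4.4,fy=4.4)[:480,:396]
b=cv2.resize(s["frame"][110:258,290:390],None,fx=4,fy=4)
H=592;z=np.zeros((H,396,3),np.uint8);z[:a.shape[0]]=a
cv2.imwrite("pics/pg.png",np.hstack([z,b[:H]])[:,:,::-1])
E
```

```text
t 12.15 tcp [0.5279 0.0302 0.2136] F [0.2 0.4 0.3] q [-0.05 -0.59  2.19  0.02  1.04  1.52] open 0.0604 0.0
SHIFT [0.003, -0.038, 0.697] TURN [0.004, 0.002, -0.005] rows 2.8
```

View pics/pg.png

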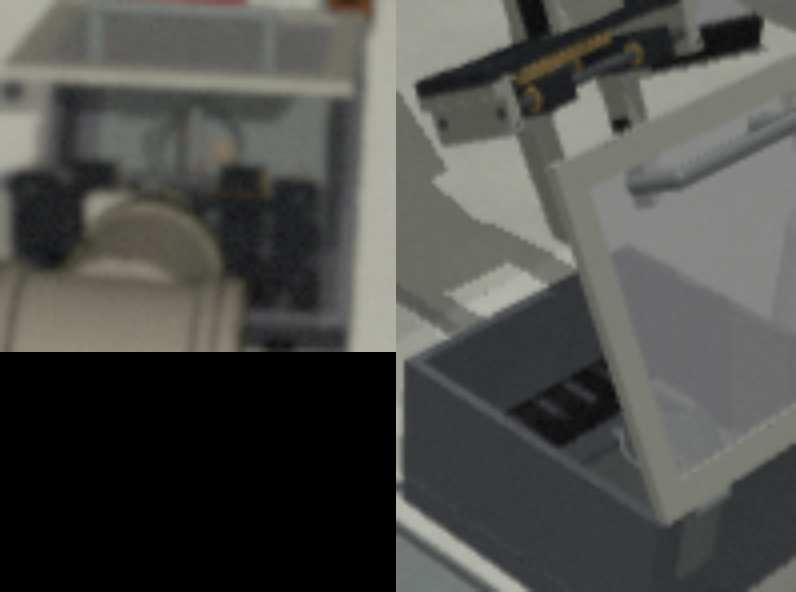

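The gripper sits aligned over the cup, whose handle is at top crop (190,145), and it is clear of the lid. I'll descend.

jog_arm:
  rows:
    - [[0,-0.035,0.1],[0,0,0]]
    - [[0,-0.035,0.25],[0,0,0]]
    - [[0,-0.035,0.4],[0,0,0]]
    - [[0,-0.035,0.5],[0,0,0]]
    - [[0,-0.035,0.55],[0,0,0]]

```text
t: 12.75
tool_pos: [0.5829, 0.0368, 0.1217]
orientation: [3.039, -0.015, 0.781]
force: [0.3, -0.0, 0.1]
opening: 0.0599
gripper_force: 0.0
```

```bash
python3 - <<'E'
from h import *
plan([.586+.0091,.037,.108-.0167],Rt(0,.5))
E
```

```text
t 12.75 tcp [0.5829 0.0368 0.1217] F [ 0.3 -0.   0.1] q [-0.03 -0.31  2.17  0.01  0.78  1.54] open 0.0599 0.0
SHIFT [-0.02, -0.002, 0.163] TURN [0.004, -0.002, -0.005] rows 0.7
```

jog_arm:
  rows:
    - [[-0.02,0,0.06],[0,0,0]]
    - [[-0.02,0,0.12],[0,0,0]]
    - [[-0.02,0,0.16],[0,0,0]]
    - [[-0.02,0,0.16],[0,0,0]]
    - [[-0.02,0,0.16],[0,0,0]]

```text
t: 13.25
tool_pos: [0.5946, 0.037, 0.0922]
orientation: [3.039, -0.014, 0.782]
force: [-0.8, -0.2, -0.0]
opening: 0.0606
gripper_force: 0.0
```

jog_arm:
  rows:
    - [[0,0,0],[0,0,0]]
    - [[0,0,0],[0,0,0]]
    - [[0,0,0],[0,0,0]]
    - [[0,0,0],[0,0,0]]
    - [[0,0,0],[0,0,0]]
  hand: 0.7
  squeeze: 15

```text
t: 13.75
tool_pos: [0.5943, 0.0371, 0.0915]
orientation: [3.039, -0.014, 0.781]
force: [-0.3, -0.7, -1.2]
opening: 0.0252
gripper_force: 0.0
```

jog_arm:
  rows:
    - [[0,0,0],[0,0,0]]
    - [[0,0,0],[0,0,0]]
    - [[0,0,0],[0,0,0]]
    - [[0,0,0],[0,0,0]]
    - [[0,0,0],[0,0,0]]
  hand: 1

```text
t: 14.25
tool_pos: [0.5942, 0.037, 0.0914]
orientation: [3.039, -0.014, 0.781]
force: [0.8, -0.1, 0.1]
opening: 0.0093
gripper_force: 14.9
```

jog_arm:
  rows:
    - [[0.01,0,-0.02],[0,0,0]]
    - [[0.025,0,-0.05],[0,0,0]]
    - [[0.045,0,-0.085],[0,0,0]]
    - [[0.06,0,-0.115],[0,0,0]]
    - [[0.07,0,-0.13],[0,0,0]]
  squeeze: 25

```text
t: 14.75
tool_pos: [0.5947, 0.0371, 0.1226]
orientation: [3.038, -0.014, 0.784]
force: [0.2, 0.4, -0.8]
opening: 0.0092
gripper_force: 24.9
```

jog_arm:
  rows:
    - [[0,0,-0.05],[0,0,0]]
    - [[0,0,-0.12],[0,0,0]]
    - [[0,0,-0.22],[0,0,0]]
    - [[0,0,-0.32],[0,0,0]]
    - [[0,0,-0.4],[0,0,0]]

```text
t: 15.25
tool_pos: [0.5549, 0.0376, 0.1925]
orientation: [3.039, -0.014, 0.782]
force: [0.5, 0.0, -0.8]
opening: 0.0094
gripper_force: 24.9
```

jog_arm:
  rows:
    - [[0,0,-0.08],[0,0,0]]
    - [[0,0,-0.14],[0,0,0]]
    - [[0,0,-0.19],[0,0,0]]
    - [[0,0,-0.2],[0,0,0]]

```text
t: 15.65
tool_pos: [0.5364, 0.0378, 0.2277]
orientation: [3.038, -0.014, 0.784]
force: [0.3, 0.5, -1.3]
opening: 0.0091
gripper_force: 24.9
```

```bash
python3 - <<'E'
from h import *
b=[.5576,-.204,.115]
plan([.5576+.0091-.03,-.204,.225],Rt(0,.5))
t=cam("top");s=cam("scene")
a=cv2.resize(t["frame"][140:260,190:350],None,fx=2.5,fy=2.5)
b=cv2.resize(s["frame"][60:280,240:400],None,fx=2.5,fy=2.5)
z=np.zeros((550,400,3),np.uint8);z[:300]=a
cv2.imwrite("pics/lift.png",np.hstack([z,b])[:,:,::-1])
E
```

```text
t 15.65 tcp [0.5364 0.0378 0.2277] F [ 0.3  0.5 -1.3] q [-0.03 -0.57  2.16  0.01  1.05  1.55] open 0.0091 24.9
SHIFT [0.004, 1.209, 0.02] TURN [0.004, -0.003, -0.005] rows 4.8
```

View pics/lift.png

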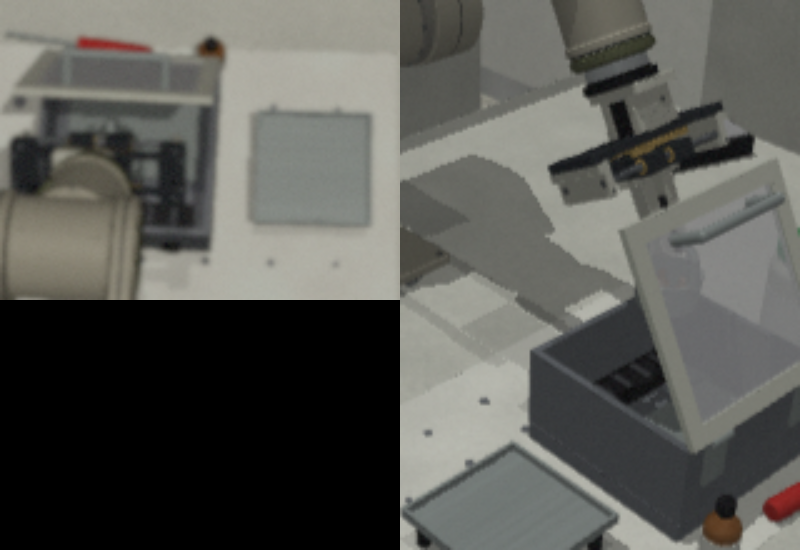

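The cup is held upright, visible through the lid at (680,265), with its underside above the rim. Now I'll carry it over the tray.

jog_arm:
  rows:
    - [[0,0.07,0],[0,0,0]]
    - [[0,0.2,0],[0,0,0]]
    - [[0,0.36,0],[0,0,0]]
    - [[0,0.52,0],[0,0,0]]
    - [[0,0.68,0],[0,0,0]]

```text
t: 16.25
tool_pos: [0.5344, -0.0992, 0.2251]
orientation: [3.04, -0.014, 0.779]
force: [0.7, 0.8, -1.7]
opening: 0.009
gripper_force: 24.9
```

jog_arm:
  rows:
    - [[0,0.15,0],[0,0,0]]
    - [[0,0.3,0],[0,0,0]]
    - [[0,0.43,0],[0,0,0]]
    - [[0,0.5,0],[0,0,0]]
    - [[0,0.53,0],[0,0,0]]

```text
t: 16.75
tool_pos: [0.5332, -0.2057, 0.225]
orientation: [3.04, -0.018, 0.778]
force: [0.5, 0.1, -0.9]
opening: 0.0094
gripper_force: 24.9
```

```bash
python3 - <<'E'
from h import *
# final TCP z: same as at rack (.0914) + 5mm (tray floor 40 vs rack 35)
plan([.564,-.2045,.135],Rt(0,.5)); plan([.564,-.2045,.0964],Rt(0,.5))
E
```

```text
t 16.75 tcp [ 0.5332 -0.2057  0.225 ] F [ 0.5  0.1 -0.9] q [-0.65 -0.4   2.05  0.33  1.11  0.84] open 0.0094 24.9
SHIFT [-0.081, -0.008, 0.469] TURN [0.004, -0.001, -0.006] rows 1.9
t 16.75 tcp [ 0.5332 -0.2057  0.225 ] F [ 0.5  0.1 -0.9] q [-0.65 -0.4   2.05  0.33  1.11  0.84] open 0.0094 24.9
SHIFT [-0.174, -0.008, 0.638] TURN [0.004, -0.001, -0.006] rows 2.6
```

jog_arm:
  rows:
    - [[-0.02,0,0.1],[0,0,0]]
    - [[-0.04,0,0.22],[0,0,0]]
    - [[-0.06,-0.005,0.35],[0,0,0]]
    - [[-0.08,-0.005,0.44],[0,0,0]]
    - [[-0.08,-0.005,0.47],[0,0,0]]

```text
t: 17.25
tool_pos: [0.5638, -0.2018, 0.1325]
orientation: [3.044, -0.014, 0.775]
force: [-0.5, 1.0, -1.7]
opening: 0.0092
gripper_force: 24.9
```

```bash
python3 - <<'E'
from h import *
plan([.564,-.2045,.100],Rt(0,.5)); plan([.564,-.2045,.0964],Rt(0,.5))
E
```

```text
t 17.25 tcp [ 0.5638 -0.2018  0.1325] F [-0.5  1.  -1.7] q [-0.6  -0.23  2.08  0.35  0.9   0.81] open 0.0092 24.9
SHIFT [-0.077, 0.014, 0.143] TURN [0.002, 0.001, -0.005] rows 0.7
t 17.25 tcp [ 0.5638 -0.2018  0.1325] F [-0.5  1.  -1.7] q [-0.6  -0.23  2.08  0.35  0.9   0.81] open 0.0092 24.9
SHIFT [-0.085, 0.014, 0.159] TURN [0.002, 0.001, -0.005] rows 0.7
```

jog_arm:
  rows:
    - [[-0.02,0.005,0.035],[0,0,0]]
    - [[-0.04,0.01,0.07],[0,0,0]]
    - [[-0.06,0.012,0.105],[0,0,0]]
    - [[-0.07,0.012,0.13],[0,0,0]]
    - [[-0.075,0.012,0.135],[0,0,0]]

```text
t: 17.75
tool_pos: [0.5646, -0.206, 0.1048]
orientation: [3.04, -0.015, 0.78]
force: [-0.9, -0.4, -0.6]
opening: 0.0095
gripper_force: 24.9
```

jog_arm:
  rows:
    - [[-0.002,0,0.005],[0,0,0]]
    - [[-0.004,0,0.008],[0,0,0]]
    - [[-0.006,0,0.012],[0,0,0]]
    - [[-0.006,0,0.012],[0,0,0]]
    - [[-0.006,0,0.012],[0,0,0]]

```text
t: 18.25
tool_pos: [0.5652, -0.2061, 0.103]
orientation: [3.039, -0.014, 0.781]
force: [0.7, -0.4, -1.6]
opening: 0.009
gripper_force: 24.9
```

jog_arm:
  rows:
    - [[-0.003,0,0.006],[0,0,0]]
    - [[-0.006,0,0.011],[0,0,0]]
    - [[-0.009,0,0.017],[0,0,0]]
    - [[-0.012,0,0.022],[0,0,0]]
    - [[-0.012,0,0.022],[0,0,0]]

```text
t: 18.75
tool_pos: [0.5649, -0.2059, 0.0974]
orientation: [3.039, -0.014, 0.78]
force: [-0.6, -0.4, -1.7]
opening: 0.0092
gripper_force: 24.9
```

jog_arm:
  rows:
    - [[-0.002,0,0.003],[0,0,0]]
    - [[-0.003,0,0.006],[0,0,0]]
    - [[-0.004,0,0.008],[0,0,0]]
    - [[-0.004,0,0.008],[0,0,0]]

```text
t: 19.15
tool_pos: [0.5655, -0.2064, 0.0966]
orientation: [3.038, -0.014, 0.782]
force: [-1.6, -1.2, 0.8]
opening: 0.0091
gripper_force: 24.9
```

jog_arm:
  rows:
    - [[-0.001,0,0.002],[0,0,0]]
    - [[-0.002,0,0.004],[0,0,0]]
    - [[-0.002,0,0.004],[0,0,0]]
    - [[-0.002,0,0.004],[0,0,0]]

```text
t: 19.55
tool_pos: [0.5659, -0.2068, 0.0965]
orientation: [3.037, -0.014, 0.784]
force: [-4.3, -1.0, 6.6]
opening: 0.0092
gripper_force: 25.0
```

In contact at about 7 N, so I'll release and retreat along the tool axis.

jog_arm:
  rows:
    - [[0,0,0],[0,0,0]]
    - [[0,0,0],[0,0,0]]
    - [[0,0,0],[0,0,0]]
    - [[0,0,0],[0,0,0]]
    - [[0,0,0],[0,0,0]]
  hand: -0.1

```text
t: 20.05
tool_pos: [0.5651, -0.2059, 0.0949]
orientation: [3.039, -0.014, 0.781]
force: [0.1, -1.0, 0.1]
opening: 0.0448
gripper_force: 0.0
```

jog_arm:
  rows:
    - [[0,0,-0.06],[0,0,0]]
    - [[0,0,-0.15],[0,0,0]]
    - [[0,0,-0.3],[0,0,0]]
    - [[0,0,-0.5],[0,0,0]]
    - [[0,0,-0.65],[0,0,0]]

```text
t: 20.55
tool_pos: [0.5019, -0.2052, 0.2108]
orientation: [3.038, -0.014, 0.782]
force: [0.5, 0.3, 0.2]
opening: 0.0511
gripper_force: 0.0
```

jog_arm:
  rows:
    - [[-0.2,0.2,-0.3],[0,0,0]]
    - [[-0.4,0.4,-0.4],[0,0,0]]
    - [[-0.6,0.6,-0.4],[0,0,0]]
    - [[-0.6,0.6,-0.4],[0,0,0]]
    - [[-0.6,0.6,-0.4],[0,0,0]]

```text
t: 21.05
tool_pos: [0.3538, -0.3275, 0.2204]
orientation: [3.037, -0.026, 0.778]
force: [-0.5, -0.1, -0.9]
opening: 0.0511
gripper_force: 0.0
```

```bash
python3 - <<'E'
from h import *
before=cv2.imread("pics/top0.png")[:,:,::-1].astype(float)
A=np.mean([cam("top")["frame"].astype(float) for _ in range(4)],0); t=cam("top"); s=cam("scene")
d=np.abs(A-before).max(2); m=(d>22).astype(np.uint8)
x0,x1,y0,y1=293,337,187,228
sub=m[y0:y1,x0:x1]; n,l,stt,c=cv2.connectedComponentsWithStats(sub)
print([(stt[i].tolist(),c[i].round(1).tolist()) for i in range(1,n) if stt[i,4]>6])
ys,xs=np.nonzero(sub); 
print("\n".join("".join(".#"[v] for v in r) for r in sub))
print("rim centre expected px",proj(t,[.557,-.2045,.076]),"tray ctr",proj(t,[.557,-.2045,.04]))
# bystanders unchanged: canister, bottle, screwdriver windows
for n,(r0,r1,c0,c1) in dict(can=(185,222,145,178),bottle=(152,168,266,283),screw=(150,163,190,252)).items(): print(n,d[r0:r1,c0:c1].mean().round(1),(d[r0:r1,c0:c1]>40).sum())
print(robot.read_state()["tool_pos"].round(3),robot.read_state()["t"])
E
```

```text
[([10, 4, 19, 25, 212], [18.3, 17.5]), ([26, 7, 8, 16, 52], [30.0, 14.3])]
............................................
............................................
............................................
............................................
.......................#....................
.....................####...................
...................#####....................
..................#####...#.................
.................######...###...............
................#######...####..............
.............#.########...#####.............
...........############.....####............
...........##.#########......####...........
...........#..##.######.......###...........
............###..######.......###...........
...........###...######....##..###..........
...........##....######.....#.####..........
...........##....######...#...####..........
..........###....######...##..####..........
..........###...#######...##..###...........
..........###....#######......##............
...........###...#######.....###............
............###..#######.....##....
[... 273 characters left out ...]
......
............................................
............................................
............................................
............................................
............................................
............................................
............................................
............................................
............................................
............................................
............................................
............................................
rim centre expected px [315.10421646 204.86309532] tray ctr [314.479619  207.5165776]
can 7.1 0
bottle 13.7 24
screw 13.8 77
[ 0.359 -0.323  0.222] 21.35
```

```bash
python3 - <<'E'
from h import *
t=cam("top");s=cam("scene")
for n,c,b in (("scene",s,"pics/scene0.png"),("top",t,"pics/top0.png")):
    for f in (cv2.imread(b),c["frame"][:,:,::-1].copy()):
        h=cv2.cvtColor(f,cv2.COLOR_BGR2HSV)
        w=(slice(235,275),slice(380,425)) if n=="scene" else (slice(150,166),slice(215,255))
        m=cv2.inRange(h[w],(0,130,70),(6,255,255))|cv2.inRange(h[w],(172,130,70),(180,255,255))
        ys,xs=np.nonzero(m);print(n,"red",xs.mean().round(1),ys.mean().round(1),len(xs))
        w=(slice(255,295),slice(352,385)) if n=="scene" else (slice(150,170),slice(264,285))
        m=cv2.inRange(h[w],(6,100,40),(20,255,255));ys,xs=np.nonzero(m)
        if len(xs):print(n,"amber",xs.mean().round(1),ys.mean().round(1),len(xs))
g=t["frame"].mean(2)[165:190,232:248].mean(1);print("rows165..",g.round(0).astype(int).tolist())
for L in (57,60.16):
    a=np.radians(L);u=np.array([-np.cos(a),0,np.sin(a)]);n=np.array([np.sin(a),0,np.cos(a)])
    e=np.array([.6755,.03,.12])+.22*u; print(L,proj(t,e).round(1),proj(t,e+.008*n).round(1))
    ec=e+[0,-.11-.003,0];print(" scene corner",proj(s,ec).round(1))
e=cv2.Canny(s["frame"],50,120);ys,xs=np.nonzero(e[100:180,300:360]);
f=s["frame"].mean(2);print(f[135:165,322:342:2].round(0).astype(int))
E
```

```text
scene red 20.8 22.0 299
scene amber 16.1 17.3 166
scene red 20.8 22.0 299
scene amber 16.2 17.4 168
top red 19.5 8.6 109
top amber 10.3 10.4 37
top red 17.2 7.5 58
top amber 10.3 10.0 30
rows165.. [98, 99, 98, 99, 98, 98, 98, 99, 99, 102, 110, 125, 143, 151, 140, 108, 81, 76, 74, 74, 78, 89, 103, 111, 114]
57 [234.6 183.5] [234.5 180.8]
 scene corner [324.  153.8]
60.16 [234.5 179.3] [234.5 176.4]
 scene corner [327.6 153. ]
[[158 159 159 159 158 157 157 158 159 159]
 [159 161 160 159 159 159 159 159 160 158]
 [159 159 160 161 161 160 161 162 158 160]
 [150 160 162 163 163 162 162 161 158 161]
 [106 148 151 152 162 164 160 161 159 162]
 [107 108 107 108 152 150 159 162 158 159]
 [108 109 107 107 106 107 148 152 150 159]
 [108 108 106 108 106 106 108 107 107 150]
 [108 106 107 107 108 106 108 109 105 107]
 [107 107 106 106 106 108 107 107 108 107]
 [107 106 106 103 107 108 107 107 108 114]
 [107 106 105 106 107 108 107 107 115 132]
 [107 107 106 108 108 107 106 115 131 124]
 [106 107 107 107 106 111 115 132 124 124]
 [107 107 107 107 112 127 132 122 124 121]
 [109 108 107 114 129 131 122 124 121 121]
 [109 106 106 120 133 122 123 121 122 124]
 [107 107 107 100 122 122 121 123 122 123]
 [107 110 109 102 119 123 121 121 123 123]
 [106 109 108 101 111 122 123 122 123 123]
 [106 108 108 104 110 122 123 123 122 123]
 [106 107 106 105 102 122 124 123 124 124]
 [106 107 107 107 102 123 123 123 121 122]
 [105 106 107 106 100 122 123 123 123 121]
 [107 108 108 108 101 119 125 122 122 122]
 [105 107 108 107 102 111 122 122 122 125]
 [103 104 105 107 101 110 122 123 120 137]
 [105 103 105 105 105 100 123 124 122 135]
 [105 104 104 103 105 100 122 122 121 130]
 [102 104 102 105 106 100 122 123 122 128]]
```

Numeric checks agree: the lid edge sits at its 60° position, the bystanders haven't moved, and the cup is within about 5 mm of the tray's centre. I'll hand in.

```bash
python3 -c "
from plant import robot
print(robot.close_job())"
```

```text
the job is handed in; nothing more can be done
None
```

The job is handed in: the lid is open at its stop, the cup stands on the steel tray within about 5 mm of its middle, and the canister, bottle and screwdriver show no movement in the camera images (no verdict was returned).

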